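# Pull the cracked dial off a dryer fascia

### The job

Pull the cracked amber dial off the dryer fascia with the forked puller: hook its toes under the dial's flange and draw it straight up until it pops off. Carry it on the puller to the parts tray, stand it upright on the tray floor and slide the puller out from under it, never tipping the dial or handling it with the gripper itself; then stand the puller upright back on its mat. Leave the two good dials on, do not jam the puller against the fascia, and leave the other things where they are.

Things in the scene. Friction and masses are not known exactly. Their poses are not given: they have to be found in the camera images.
- worn_dial: Worn dial to pull: amber plastic, dark cracks on top (good dials are black). Low push-on knob, 27 mm tall, 30 g: square hub 16 mm wide, 12 mm tall; on it a round flange 40 mm across, 5 mm thick; on that a tapered grip 31 to 26 mm across, 10 mm tall. Origin: centre of the hub's underside, z up, x and y square to the hub's sides. On its shaft the hub stands on the fascia's face; off it, it stands alone.
- worn_flange (a point): Centre of the underside of the worn dial's flange, 12 mm above the hub's underside: the flange overhangs with 12 mm of free height below it all round the hub. Barbed leaf springs in the shaft hold the dial snugly: drawn straight up it takes about 7 N (slow) to 16 N (quick) over the first 5 mm, then it pops free; after 11 mm it is wholly off the shaft.
- good_dial_a: A good dial, black, same shape and origin as the worn one, on its own shaft. Stays on.
- good_dial_b: The other good dial, black, same shape and origin. Stays on.
- fascia: Dryer control fascia lying face up, fixed: grey plate 150 mm (x) by 300 mm (y), its face 30 mm above the bench. Origin: centre of its footprint at bench height. Three shafts in a row at x = 0, y = -64, 0 and +64 mm each carry one of the three dials; which is where varies. Apart from the dials, the coin drop and the display housing the face is flat and clear.
- coin_drop (a point): Centre of the top of the coin drop, a fixed steel block on the fascia's face, 40 mm (x) by 54 mm (y), rising 34 mm above the face; at x = -53, y = +64 mm in the fascia's frame (same axes). It shuts off the way to the dial at y = +64 mm from the -x side; that dial is free from the +y end.
- display (a point): Centre of the top of the dark display housing, a fixed bar on the fascia's face, 30 mm (x) by 230 mm (y), rising 18 mm above the face; at x = +54, y = 0 in the fascia's frame (same axes).
- puller_grip (a point): Where to grip the forked dial puller (loose, about 160 g, stands upright on its toes): on the axis of its red handle, 72 mm above the toes' underside. The handle is 22 mm (x) by 14 mm (y), from 33 mm below this point to 23 mm above. Axes: z up, y across, +x to the open side of its steel stirrup. The roof of the stirrup is 34 to 39 mm above the toes' underside. A dial sits centred when its axis is below this point.
- puller: The puller's toes: origin midway between them at their underside, axes as at the grip. Two flat toes 4 mm thick reach from 12 to 27 mm off the middle in y; on their outer edges stand side plates 4 mm thick (46 mm between, 54 mm over all); all from x = -25 to +16 mm. A back plate closes the -x end (inner face x = -21.5 mm). Slid along +x, the toes pass under a dial's flange on both sides of its hub.
- tool_mat: Blue tool mat, fixed, 160 mm (x) by 120 mm (y), 4 mm thick; origin at the centre of its underside. The puller stands on its -x half at the start, the screw jar on the +x half.
- parts_tray: Grey open parts tray, fixed, 170 mm (x) by 130 mm (y), 18 mm tall, walls and floor 4 mm thick; origin at the centre of its underside. The old switch lies in its +x half.
- old_switch: Bystander: small black switch lying in the tray, 26 by 34 mm, 18 mm tall with an 8 mm shaft stub on top; origin at the centre of its underside.
- screw_jar: Bystander: small glass jar with a steel cap on the tool mat, 36 mm across, 42 mm tall; origin at the centre of its underside.
- spray_can: Bystander: blue spray can, 52 mm across, 120 mm tall, standing close behind the fascia; origin at the centre of its underside.
- screwdriver: Bystander: orange screwdriver, 170 mm long, lying on the bench along the fascia's front edge.
Mind the look-alikes: they are no part of the job. Leave any pink look-alike of the puller alone.

How it is judged:
On the way, in this order (a step that is already met when the one before it is completed fails the run):
1. the worn dial is off its shaft, at least 20 mm above its seat, and hangs upright on the puller's toes (z of worn_dial in the frame of fascia above 0.05 m and horizontal distance between worn_dial and puller_grip below 0.012 m and z of worn_dial in the frame of puller_grip between -0.086 and -0.074 m and angle between worn_dial's own z axis and vertical below 0.2 rad), for 0.2 s.
2. the worn dial stands on the tray floor and the puller is off it (x of worn_dial in the frame of parts_tray between -0.062 and 0.062 m and y of worn_dial in the frame of parts_tray between -0.042 and 0.042 m and z of worn_dial in the frame of parts_tray between 0.001 and 0.007 m and angle between worn_dial's own z axis and vertical below 0.1 rad and linear speed of worn_dial below 0.02 m/s and contact force between puller and worn_dial below 0.05 N and distance between worn_dial and puller above 0.025 m), for 0.2 s.
At the end, for the whole second after the job is handed in: The worn dial stands still and upright (0.1 rad) on the tray floor, its axis 19 mm or more inside the walls; the puller stands still and upright (0.08 rad) on the tool mat, its middle 10 mm or more inside the edge; both good dials are on their shafts, within 3 mm of their start (x of worn_dial in the frame of parts_tray between -0.062 and 0.062 m and y of worn_dial in the frame of parts_tray between -0.042 and 0.042 m and z of worn_dial in the frame of parts_tray between 0.001 and 0.007 m and angle between worn_dial's own z axis and vertical below 0.1 rad and linear speed of each of worn_dial, puller below 0.02 m/s and x of puller in the frame of tool_mat between -0.07 and 0.07 m and y of puller in the frame of tool_mat between -0.05 and 0.05 m and z of puller in the frame of tool_mat between 0.001 and 0.007 m and angle between puller's own z axis and vertical below 0.08 rad and distance of each of good_dial_a, good_dial_b from where it was at the start of the episode below 0.003 m); the robot touches nothing.
It fails at once if the worn dial is pried, tipped or dropped: tilted by more than 0.3 rad (angle between worn_dial's own z axis and vertical above 0.3 rad).
It fails at once if the gripper's fingers handle the worn dial (more than 1 N) (contact force between the fingers and worn_dial above 1 N).
It fails at once if the puller is jammed against the fascia with more than 20 N (contact force between puller and fascia above 20 N).
It fails at once if a good dial is pulled or knocked: moved by more than 5 mm (distance of any of good_dial_a, good_dial_b from where it was at the start of the episode above 0.005 m).
It fails at once if a bystander (switch, screw jar, spray can, screwdriver) is moved by more than 20 mm (distance of any of old_switch, screw_jar, spray_can, screwdriver from where it was at the start of the episode above 0.02 m).
It also fails if it takes over 69 s, if anything falls off the work surface, if the arm or the gripper's body presses on something with over 40 N, if the wrist force passes 120 N, or if a joint passes its speed limit or range.

### The arm

A 6-joint arm with a two-finger parallel gripper is mounted at the origin on the work surface. World frame = base frame: x ahead of the robot, y to its left, z up, the work surface at z = 0. Lengths are in m, angles in rad, forces in N, time in s.
With the tool pointing down it reaches from about 0.35 to 0.85 m from the base axis. Payload 8.1 kg.
Tool frame: the origin (TCP) lies at the centre of the arm's flange, where the gripper is bolted on; the fingertips stand 186 mm ahead of it and the grasp point (between the pads) lies 167 mm ahead of it; z points along the fingers, y is the line along which they close (so a half turn about z gives the same grasp; the last joint's range is limited). The gripper opens to 93 mm and grips with 3 to 60 N. Pads are 15 mm wide; open, the fingers measure 128 mm over their backs; the gripper's body (75 mm by 188 mm) begins 65 mm behind the grasp point.
Start: joints at [-1.362, 0.13, 1.488, -0, 1.523, -0.085], TCP at [0.174, -0.574, 0.405] pointing down, gripper open.
Joint ranges: [-2.96, 2.96], [-0.89, 2.26], [0.02, 2.5], [-1.34, 4.48], [0, 2.73], [-2.66, 2.66]. Speed limits (rad/s): [2.39, 2.39, 2.79, 3.14, 3.14, 3.14].

### API

Orientations are given as a rotation vector (axis times angle).
In Python, from plant import robot gives the robot as it stands.
- The arm moves only by the tool apply_moves, never from a script. Its argument "series" is a list of rows, each a list of 2 entries, a list of its own where there are three numbers: the shift along the tool's x, y, z in mm, then the turn, a rotation vector about the tool's x, y, z in rad. A call has 1 to 12 rows; each row shifts and turns the commanded pose from where the row before left it, along the tool's axes as they then stand; what a row does not reach is not made up. A row lasts 1/12 s, in which the tool goes at most 41.7 mm and 7.16 degrees, less where a joint would pass 70% of its speed; a pose out of reach is approached as far as the arm can. A call is refused whole if a number of a shift passes 41.7 or a number of a turn 0.125, either way. A call with a gripper value outside its range is refused whole. "claw" is the opening, from 0 (shut) to 1 (fully open), set as the call begins (left out, the last holds). The fingers move at their own pace and stop on an object; "newtons" is the grip in N (left out, the last holds). Time passes only in rows, so rows that do not move let the fingers close. It gives the time, the measured TCP pose, the force, the opening and the grip force at its end, in the units of the state.
- robot.read_state(): the state, without advancing time (a new reading comes with each control period).
- robot.read_camera(name): name is "side" or "top"; returns (picture, depth): 480x640x3 uint8, blue, green, red; 480x640 float32, m along the optical axis (not along the pixel's ray), 0 where there is no reading.
- robot.calibration(name): a dict with "fx", "fy", "cx", "cy" (pixels), "extrinsics" (4x4, takes a point from world to camera coordinates). Camera axes: x right, y down, z forward; pixel columns grow to the right and rows downward; lengths in m; the calibration is good to about 2 mm. A picture is of the moment at which its call begins. calibration takes no time and is no camera call.
- robot.close_job(): hands the job in; it is judged then, once.
The state is a dict: "t": time; "q": joint angles; "dq": joint speeds; "joint_torque": joint torques, N m; "tool_pos": TCP position; "orientation": TCP orientation; "force": force on the tool from outside, world axes, zero at the start; "wrist_torque": the same for the moment, N m; "opening": finger opening in m; "gripper_force": force on a finger pad.
Only numpy, scipy, OpenCV 4.12 (cv2) and the standard library are available. Lean on these libraries where they do the work, as an engineer would, in place of code of your own. Each camera call takes 0.05 s, during which the arm holds its last target. There are 200 camera calls.

## Working session

There is one attempt and no reset: what is moved stays moved. The work goes in short steps, Python scripts to look and compute and a tool call to move; the robot and the scene stay as the last step left them, time stands still between calls to the robot, and variables do not carry over. Pictures are saved under pics/ and viewed, at most 10 in all, crops included, and the job is handed in when it is done.

Besides the shell and the picture viewer there is one more tool, called after "Request:" as name(argument=value, ...), one argument or row to a line, values as JSON. apply_moves: Moves the arm, as the interface text tells. Its arguments: {"type":"object","properties":{"series":{"type":"array"},"claw":{"type":"number"},"newtons":{"type":"number"}},"required":["series"]}

```bash
mkdir -p pics
cat > h.py <<'E'
import numpy as np, cv2
from plant import robot
def snap(n):
    p,d=robot.read_camera(n); np.savez(f'pics/{n}.npz',p=p,d=d); return p,d
def cloud(n,d):
    c=robot.calibration(n); v,u=np.mgrid[:480,:640]
    P=np.stack([(u-c['cx'])/c['fx']*d,(v-c['cy'])/c['fy']*d,d,np.ones_like(d)],-1)
    return (P@np.linalg.inv(c['extrinsics']).T)[...,:3]
E
python3 - <<'E'
from h import *
for n in('top','side'):
    p,d=snap(n); cv2.imwrite(f'pics/{n}0.png',p); c=robot.calibration(n)
    print(n,c['fx'],np.linalg.inv(c['extrinsics']).round(3))
print(robot.read_state())
E
```

```text
top 548.4775643355997 [[-0.005 -0.997  0.079  0.433]
 [-1.     0.006  0.017  0.046]
 [-0.018 -0.079 -0.997  1.221]
 [ 0.     0.     0.     1.   ]]
side 576.2692517584837 [[-0.897 -0.224  0.38  -0.012]
 [-0.441  0.469 -0.765  1.107]
 [-0.007 -0.854 -0.519  0.785]
 [ 0.     0.     0.     1.   ]]
{'t': 0.1, 'q': array([-1.36239089e+00,  1.31073747e-01,  1.48914079e+00, -6.52015557e-06,
        1.52299472e+00, -8.53682146e-02]), 'dq': array([-0.00049652, -0.00134559, -0.00222814, -0.00072841,  0.0010748 ,
        0.0011814 ]), 'joint_torque': array([ 1.92603453e-03, -5.61342108e+01, -4.93097270e+01,  7.71171483e-02,
        2.91712809e-02, -4.33390812e-05]), 'tool_pos': array([ 0.17373712, -0.5740889 ,  0.40381545]), 'orientation': array([-3.10616661e+00, -4.59565371e-01,  1.66243428e-04]), 'force': array([-0.5350307 , -0.72235016, -0.52095618]), 'wrist_torque': array([ 0.04064058, -0.01201285, -0.02113012]), 'gripper_force': 0.0, 'opening': 0.09265224310382589}
```

View pics/top0.png

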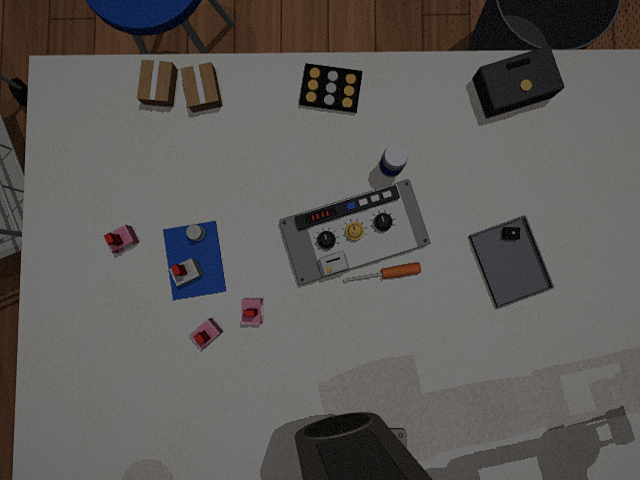

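View pics/side0.png

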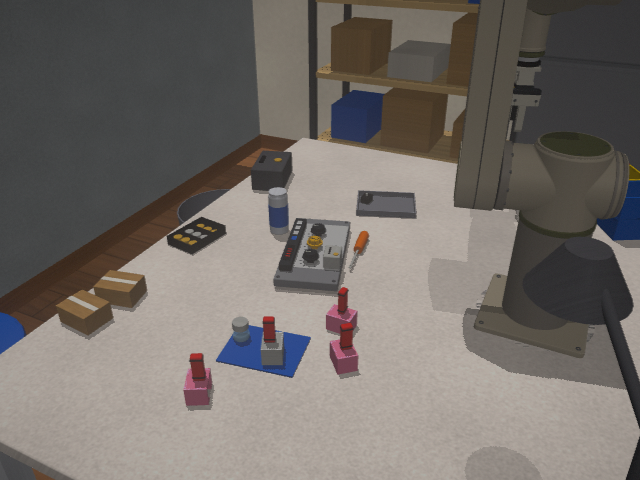

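The true puller is grey steel with a red handle, on the blue mat at top (183,272) and side (271,345). The pink look-alikes are at top (121,239), (206,334) and (252,311). The amber dial is in the middle at (354,231), between the black dials at (326,240) and (383,222). The coin drop is at (333,263). I'll check the puller choice in one close crop and measure.

Run:
```python
from h import *
t=np.load('pics/top.npz');s=np.load('pics/side.npz')
a=cv2.resize(t['p'][215:305,155:235],None,fx=5,fy=5,interpolation=cv2.INTER_CUBIC)
b=cv2.resize(s['p'][305:385,215:315],None,fx=4,fy=4,interpolation=cv2.INTER_CUBIC)
im=np.zeros((450,800,3),np.uint8); im[:,:400]=a; im[:320,400:]=b
cv2.imwrite('pics/crop1.png',cv2.convertScaleAbs(im,alpha=1.6))
T=cloud('top',t['d']);S=cloud('side',s['d'])
def rect(P,z0,z1,xr,yr,mask=None):
    m=(P[...,2]>z0)&(P[...,2]<z1)&(P[...,0]>xr[0])&(P[...,0]<xr[1])&(P[...,1]>yr[0])&(P[...,1]<yr[1])
    if mask is not None:m&=mask
    q=P[m]; r=cv2.minAreaRect((q[:,:2]*1000).astype(np.float32)); return len(q),np.round(r[0],1),np.round(r[1],1),round(r[2],1),np.median(q[:,2]).round(4)
for u,v in [(183,272),(193,265),(178,270),(354,231),(326,240),(383,222),(332,263),(195,232),(510,270),(512,233),(300,240),(195,290)]: print((u,v),T[v,u].round(3))
hsvT=cv2.cvtColor(t['p'],cv2.COLOR_BGR2HSV); hsvS=cv2.cvtColor(s['p'],cv2.COLOR_BGR2HSV)
px,py=T[272,190][:2]
xr=(px-.06,px+.06);yr=(py-.06,py+.06)
for nm,P in(('T',T),('S',S)):
    print(nm,'roof',rect(P,.035,.05,xr,yr),'handle',rect(P,.06,.12,xr,yr))
fx,fy=T[231,354][:2]; xr=(fx-.15,fx+.15);yr=(fy-.19,fy+.19)
print('fascia',rect(T,.026,.034,xr,yr),rect(T,.015,.1,xr,yr))
blue=(hsvT[...,0]>100)&(hsvT[...,0]<125)&(hsvT[...,1]>150)
print('mat',rect(T,0,.01,(px-.1,px+.15),(py-.12,py+.12),blue))
tx,ty=T[270,510][:2]; print('tray',rect(T,.010,.03,(tx-.12,tx+.12),(ty-.14,ty+.14)))
amb=(hsvT[...,0]>12)&(hsvT[...,0]<30)&(hsvT[...,1]>120)
for nm,P,h in(('T',T,hsvT),('S',S,hsvS)):
    amb=(h[...,0]>12)&(h[...,0]<30)&(h[...,1]>110)
    for z in((.04,.051),(.051,.062)): print('worn',nm,rect(P,*z,(fx-.03,fx+.03),(fy-.03,fy+.03),amb))
```

```text
(183, 272) [0.446 0.361 0.077]
(193, 265) [0.461 0.349 0.04 ]
(178, 270) [0.45  0.365 0.098]
(354, 231) [0.532 0.002 0.054]
(326, 240) [0.512 0.062 0.058]
(383, 222) [ 0.55  -0.06   0.061]
(332, 263) [0.463 0.049 0.068]
(195, 232) [0.532 0.345 0.043]
(510, 270) [ 0.447 -0.343  0.002]
(512, 233) [ 0.527 -0.341  0.029]
(300, 240) [0.515 0.119 0.029]
(195, 290) [0.407 0.353 0.006]
T roof (369, array([445.9, 368.7]), array([41.7, 56.1]), 24.1, np.float64(0.0431)) handle (123, array([449.8, 370.6]), array([21.4, 15.1]), 27.4, np.float64(0.0964))
S roof (355, array([445.4, 369.8]), array([41.3, 58.8]), 26.6, np.float64(0.0422)) handle (229, array([449.2, 372. ]), array([23.1, 16.4]), 18.9, np.float64(0.0848))
fascia (6074, array([5.299e+02, 2.000e-01]), array([240.6, 299.9]), 17.3, np.float64(0.0302)) (10071, array([5.307e+02, 1.000e-01]), array([253.7, 300.7]), 17.4, np.float64(0.0315))
mat (2706, array([473.6, 356.2]), array([157.9, 119.7]), 8.9, np.float64(0.0044))
tray (887, array([ 466.1, -342. ]), array([170.2, 132.6]), 19.6, np.float64(0.0176))
worn T (96, array([532.7,   0.9]), array([36.5, 38.5]), 44.0, np.float64(0.047))
worn T (164, array([533.2,   1.4]), array([31.7, 29.9]), 27.7, np.float64(0.0565))
worn S (68, array([531.3,   7.4]), array([37.9, 31.3]), 20.8, np.float64(0.0466))
worn S (75, array([534.5,   3.1]), array([29.7, 34.5]), 70.3, np.float64(0.0554))
```

View pics/crop1.png

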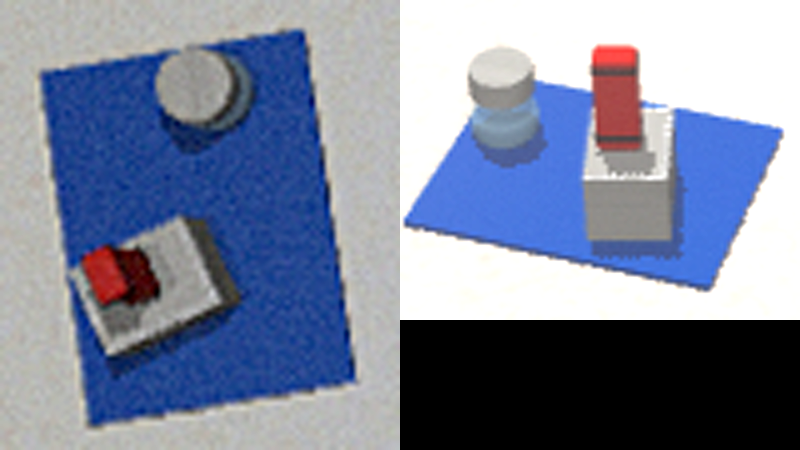

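The crop confirms it: steel stirrup, red handle at (110,275). The open side faces +x (yaw about 25°), and the jar is clear of it. The dial is at about (533,1) mm and the fascia's yaw is 17.3°. Next I move over the puller.

Request:
apply_moves(
  series=[
    [[31, -24.5, 0], [0, 0, 0]],
    [[31, -24.5, 0], [0, 0, 0]],
    [[31, -24.5, 0], [0, 0, 0]],
    [[31, -24.5, 0], [0, 0, 0]],
    [[31, -24.5, 0], [0, 0, 0]],
    [[31, -24.5, 0], [0, 0, 0]],
    [[31, -24.5, 0], [0, 0, 0]],
    [[31, -24.5, 0], [0, 0, 0]],
    [[31, -24.5, 0], [0, 0, 0]],
    [[31, -24.5, 0], [0, 0, 0]],
    [[14, -36, 0], [0, 0, 0]],
    [[14, -36, 0], [0, 0, 0]],
  ],
  claw=1,
  newtons=50,
)

```text
t: 1.1
tool_pos: [0.4059, -0.1711, 0.4042]
orientation: [-3.107, -0.46, 0.001]
force: [0.1, 0.8, 0.0]
opening: 0.0933
gripper_force: 0.0
```

Request:
apply_moves(
  series=[
    [[14, -36, 0], [0, 0, 0]],
    [[14, -36, 0], [0, 0, 0]],
    [[14, -36, 0], [0, 0, 0]],
    [[14, -36, 0], [0, 0, 0]],
    [[14, -36, 0], [0, 0, 0]],
    [[14, -36, 0], [0, 0, 0]],
    [[14, -36, 0], [0, 0, 0]],
    [[14, -36, 0], [0, 0, 0]],
    [[14, -36, 0], [0, 0, 0]],
    [[14, -36, 0], [0, 0, 0]],
    [[14, -36, 0], [0, 0, 0]],
    [[14, -36, 0], [0, 0, 0]],
  ],
)

```text
t: 2.1
tool_pos: [0.4407, 0.2912, 0.4043]
orientation: [3.107, 0.46, -0.001]
force: [0.3, -0.8, 0.2]
opening: 0.0932
gripper_force: 0.0
```

```bash
cat >> h.py <<'E'
from scipy.spatial.transform import Rotation as R
def go(xy,z,yaw):
    s=robot.read_state(); M=R.from_rotvec(s['orientation']).as_matrix(); a=np.radians(yaw)
    G=np.array([[np.cos(a),np.sin(a),0],[np.sin(a),-np.cos(a),0],[0,0,-1]])
    d=np.array([*xy,z])-s['tool_pos']*1000
    print('t',round(s['t'],2),'pos',(s['tool_pos']*1000).round(1),'yaw',np.degrees(np.arctan2(M[1,0],M[0,0])).round(2),'toolz',M[:,2].round(4),'F',s['force'].round(1),'open',round(s['opening']*1000,1))
    print('tool-frame shift now',(M.T@d).round(1),'shift after turn',(G.T@d).round(1),'turn',R.from_matrix(M.T@G).as_rotvec().round(4))
E
python3 - <<'E'
from h import *
go((449.6,371),300,25)
t=np.load('pics/top.npz');s=np.load('pics/side.npz')
for n,f in(('top',t),('side',s)):
    P=cloud(n,f['d'])
    for nm,z,c,r in(('handle',(.092,.11),(.45,.371),.03),('roof',(.036,.05),(.446,.369),.05),('a',(.05,.066),(.512,.062),.025),('b',(.05,.066),(.55,-.06),.025),('w',(.05,.066),(.533,.0),.025),('jar',(.03,.06),(.53,.345),.04),('can',(.1,.14),(.67,-.07),.06),('coin',(.06,.07),(.465,.045),.05),('swi',(.018,.04),(.527,-.341),.03)):
        m=(P[...,2]>z[0])&(P[...,2]<z[1])&(np.hypot(P[...,0]-c[0],P[...,1]-c[1])<r)
        if m.sum()>4:
            q=P[m]; b=cv2.minAreaRect((q[:,:2]*1000).astype(np.float32)); print(n,nm,m.sum(),np.round(b[0],1),np.round(b[1],1),round(b[2],1),'mean',(q.mean(0)*1000).round(1))
E
```

```text
t 2.1 pos [440.7 291.2 404.3] yaw 16.85 toolz [-4.e-04 -3.e-04 -1.e+00] F [ 0.3 -0.8  0.2] open 93.2
tool-frame shift now [ 31.7 -73.8 104.3] shift after turn [ 41.8 -68.6 104.3] turn [ 1.000e-04  5.000e-04 -1.422e-01]
top handle 80 [449.9 370.7] [21.  15.1] 26.9 mean [450.2 369.7  98.1]
top roof 366 [445.9 368.7] [41.7 56.1] 24.1 mean [444.6 364.7  43.1]
top a 162 [514.   62.8] [31.6 30.7] 39.1 mean [513.6  61.8  56.6]
top b 166 [551.3 -60.2] [30.9 31.5] 30.3 mean [551.1 -59.6  56.3]
top w 173 [532.2   2.3] [31.5 32.8] 34.1 mean [531.9   1.4  56. ]
top jar 201 [532.5 348.2] [31.6 32.4] 57.8 mean [532.3 347.3  45.5]
top can 510 [680.1 -81.5] [49.1 49.2] 38.6 mean [679.  -80.8 118.2]
top coin 467 [477.9  50.9] [70.7 53.8] 16.8 mean [463.9  46.7  64.1]
top swi 196 [ 533.8 -341.4] [43.3 36.7] 8.4 mean [ 528.5 -342.    22.3]
side handle 80 [449.4 371.4] [21.7 16.4] 25.7 mean [448.7 372.7  97.1]
side roof 347 [445.4 369.8] [41.3 58.8] 26.6 mean [440.6 376.1  42.2]
side a 93 [514.1  62.1] [30.1 32.2] 5.9 mean [513.1  64.7  55. ]
side b 76 [552.5 -59.3] [30.8 30.5] 39.2 mean [550.9 -56.8  55.3]
side w 84 [534.5   3.1] [29.7 34.5] 70.3 mean [532.8   4.2  55.1]
side jar 218 [532.5 349.6] [34.  33.2] 79.6 mean [530.  352.5  42.2]
side can 247 [681.7 -78.9] [51.3 51.9] 14.3 mean [678.1 -73.4 113.9]
side coin 206 [463.   48.5] [39.7 58.3] 16.2 mean [463.3  48.9  63.4]
side swi 55 [ 531.8 -340. ] [37.4 28.4] 77.6 mean [ 529.2 -339.5   21.9]
```

Request:
apply_moves(
  series=[
    [[0, 0, 0], [0, 0, -0.0755]],
    [[0, 0, 0], [0, 0, -0.0755]],
    [[10.6, -17, 26], [0, 0, 0]],
    [[10.6, -17, 26], [0, 0, 0]],
    [[10.6, -17, 26], [0, 0, 0]],
    [[10.6, -17, 26], [0, 0, 0]],
    [[0, 0, 0], [0, 0, 0]],
    [[0, 0, 0], [0, 0, 0]],
  ],
)

```text
t: 2.77
tool_pos: [0.4491, 0.3688, 0.2978]
orientation: [3.062, 0.695, -0.008]
force: [-1.1, 0.6, 0.2]
opening: 0.0933
gripper_force: 0.0
```

```bash
python3 -c "
from h import *
go((449.7,371),243,25.5)"
```

```text
t 2.77 pos [449.1 368.8 297.8] yaw 25.57 toolz [-0.0047 -0.0033 -1.    ] F [-1.1  0.6  0.2] open 93.3
tool-frame shift now [ 1.7 -1.8 54.8] shift after turn [ 1.4 -1.7 54.8] turn [0.001  0.0056 0.0012]
```

Request:
apply_moves(
  series=[
    [[0.5, -0.6, 18], [0, 0, 0]],
    [[0.5, -0.6, 18], [0, 0, 0]],
    [[0.5, -0.6, 18.5], [0, 0, 0]],
    [[0, 0, 0], [0, 0, 0]],
    [[0, 0, 0], [0, 0, 0]],
  ],
)

```text
t: 3.18
tool_pos: [0.4509, 0.3704, 0.247]
orientation: [3.064, 0.692, -0.001]
force: [-1.3, -0.0, -0.3]
opening: 0.0929
gripper_force: 0.0
```

```bash
python3 -c "
from h import *
go((449.7,371),243,25.5)"
```

```text
t 3.18 pos [450.9 370.4 247. ] yaw 25.45 toolz [-3.e-04 -4.e-04 -1.e+00] F [-1.3 -0.  -0.3] open 92.9
tool-frame shift now [-0.9 -1.1  4. ] shift after turn [-0.9 -1.1  4. ] turn [ 0.0002  0.0005 -0.0008]
```

Request:
apply_moves(
  series=[
    [[-0.9, -1, 3], [0, 0, 0]],
    [[0, 0, 0], [0, 0, 0]],
  ],
)

```text
t: 3.35
tool_pos: [0.4501, 0.3717, 0.2451]
orientation: [-3.063, -0.692, -0.004]
force: [-0.6, 0.7, -0.2]
opening: 0.093
gripper_force: 0.0
```

Request:
apply_moves(
  series=[
    [[0, 0, 0], [0, 0, 0]],
    [[0, 0, 0], [0, 0, 0]],
    [[0, 0, 0], [0, 0, 0]],
    [[0, 0, 0], [0, 0, 0]],
    [[0, 0, 0], [0, 0, 0]],
    [[0, 0, 0], [0, 0, 0]],
    [[0, 0, 0], [0, 0, 0]],
    [[0, 0, 0], [0, 0, 0]],
  ],
  claw=0,
  newtons=50,
)

```text
t: 4.02
tool_pos: [0.4495, 0.3716, 0.2432]
orientation: [3.064, 0.693, -0.0]
force: [-0.0, -0.2, 0.1]
opening: 0.0445
gripper_force: 0.0
```

```bash
python3 -c "
from h import *
go((449.7,371),243,25.5)
print(robot.read_state()['gripper_force'])"
```

```text
t 4.02 pos [449.5 371.6 243.2] yaw 25.49 toolz [-1.e-04 -1.e-04 -1.e+00] F [-0.  -0.2  0.1] open 44.5
tool-frame shift now [-0.1  0.6  0.2] shift after turn [-0.1  0.6  0.2] turn [ 0.      0.0001 -0.0002]
0.0
```

Request:
apply_moves(
  series=[
    [[0, 0, 0], [0, 0, 0]],
    [[0, 0, 0], [0, 0, 0]],
    [[0, 0, 0], [0, 0, 0]],
    [[0, 0, 0], [0, 0, 0]],
    [[0, 0, 0], [0, 0, 0]],
    [[0, 0, 0], [0, 0, 0]],
    [[0, 0, 0], [0, 0, 0]],
    [[0, 0, 0], [0, 0, 0]],
    [[0, 0, 0], [0, 0, 0]],
  ],
)

```text
t: 4.77
tool_pos: [0.4494, 0.3715, 0.243]
orientation: [3.064, 0.693, -0.001]
force: [0.4, -0.9, -1.6]
opening: 0.014
gripper_force: 50.0
```

Request:
apply_moves(
  series=[
    [[0, 0, -5], [0, 0, 0]],
    [[0, 0, -20], [0, 0, 0]],
    [[0, 0, -30], [0, 0, 0]],
    [[0, 0, -30], [0, 0, 0]],
    [[0, 0, -15], [0, 0, 0]],
    [[0, 0, 0], [0, 0, 0]],
    [[0, 0, 0], [0, 0, 0]],
    [[0, 0, 0], [0, 0, 0]],
  ],
)

```text
t: 5.43
tool_pos: [0.4491, 0.3713, 0.3417]
orientation: [3.063, 0.693, -0.003]
force: [0.2, -0.6, -2.8]
opening: 0.0139
gripper_force: 50.0
```

Run:
```python
from h import *
a=np.radians(17.2); c=np.array([532.9,1.6])-60*np.array([np.cos(a),np.sin(a)])
print(c); go(c,343,17.2)
print(robot.read_state()['gripper_force'])
p,d=snap('side'); P=cloud('side',d); h=cv2.cvtColor(p,cv2.COLOR_BGR2HSV)
cv2.imwrite('pics/grasp.png',cv2.resize(p[220:400,160:400],None,fx=3,fy=3))
```

```text
[475.58329827 -16.142483  ]
t 5.43 pos [449.1 371.3 341.7] yaw 25.49 toolz [-0.0018 -0.0012 -1.    ] F [ 0.2 -0.6 -2.8] open 13.9
tool-frame shift now [-142.8  361.1   -0.9] shift after turn [-89.3 377.9  -1.3] turn [0.0005 0.0021 0.1446]
49.99616861343384
```

View pics/grasp.png

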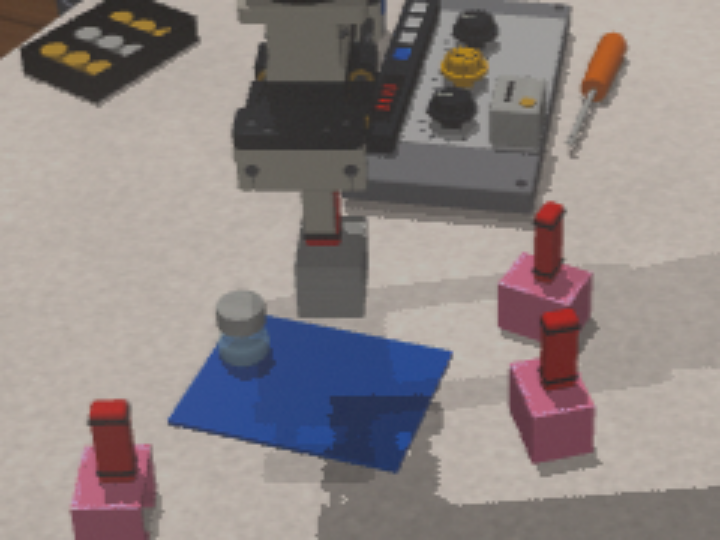

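The puller is held upright and clear of the mat. Next I carry it to a point in front of the worn dial.

Request:
apply_moves(
  series=[
    [[0, 0, 0], [0, 0, 0.0723]],
    [[0, 0, 0], [0, 0, 0.0723]],
    [[-7.5, 37.8, 2], [0, 0, 0]],
    [[-7.5, 37.8, 2], [0, 0, 0]],
    [[-7.5, 37.8, 2], [0, 0, 0]],
    [[-7.5, 37.8, 2], [0, 0, 0]],
    [[-7.5, 37.8, 2], [0, 0, 0]],
    [[-7.5, 37.8, 2], [0, 0, 0]],
    [[-7.5, 37.8, 2], [0, 0, 0]],
    [[-7.5, 37.8, 2], [0, 0, 0]],
    [[-7.5, 37.8, 2], [0, 0, 0]],
    [[-7.5, 37.8, 2], [0, 0, 0]],
  ],
)

```text
t: 6.48
tool_pos: [0.4887, -0.0135, 0.3212]
orientation: [-3.105, -0.47, 0.005]
force: [0.1, 0.2, -1.0]
opening: 0.0138
gripper_force: 50.0
```

Request:
apply_moves(
  series=[
    [[0, 0, 0], [0, 0, 0]],
    [[0, 0, 0], [0, 0, 0]],
    [[0, 0, 0], [0, 0, 0]],
    [[0, 0, 0], [0, 0, 0]],
  ],
)

```text
t: 6.82
tool_pos: [0.4893, -0.0107, 0.3223]
orientation: [-3.105, -0.471, 0.003]
force: [-0.0, -0.1, -2.4]
opening: 0.0136
gripper_force: 50.0
```

Run:
```python
from h import *
go((489,-12),273,17.2)
p,d=snap('side')
cv2.imwrite('pics/pre.png',cv2.resize(p[190:310,250:390],None,fx=5,fy=5))
```

```text
t 6.82 pos [489.3 -10.7 322.3] yaw 17.26 toolz [-1.7e-03  6.0e-04 -1.0e+00] F [-0.  -0.1 -2.4] open 13.6
tool-frame shift now [-0.6  1.2 49.3] shift after turn [-0.7  1.1 49.3] turn [-0.0011  0.0015  0.001 ]
```

View pics/pre.png

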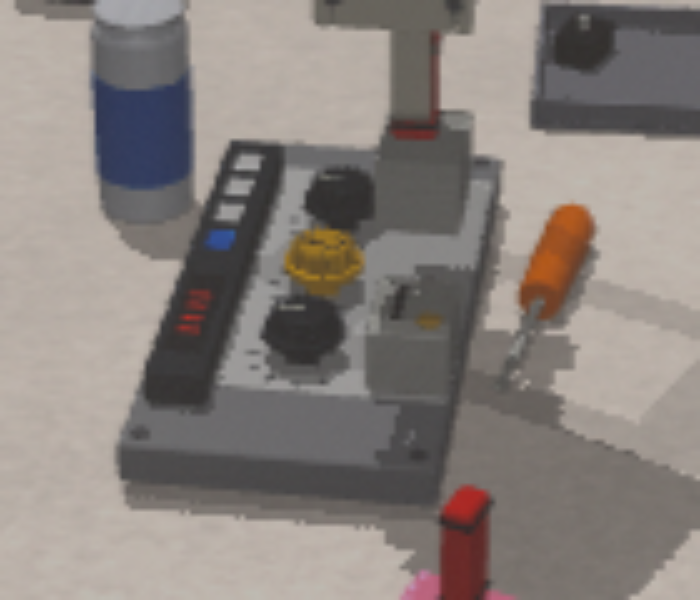

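Request:
apply_moves(
  series=[
    [[-0.2, 0.3, 10], [0, 0, 0]],
    [[-0.2, 0.3, 10], [0, 0, 0]],
    [[-0.2, 0.3, 10], [0, 0, 0]],
    [[0, 0.2, 8], [0, 0, 0]],
    [[0, 0, 5], [0, 0, 0]],
    [[0, 0, 0], [0, 0, 0]],
    [[0, 0, 0], [0, 0, 0]],
    [[0, 0, 0], [0, 0, 0]],
    [[0, 0, 0], [0, 0, 0]],
  ],
)

```text
t: 7.62
tool_pos: [0.4898, -0.013, 0.2809]
orientation: [3.106, 0.47, 0.002]
force: [-0.4, -0.2, -1.5]
opening: 0.0141
gripper_force: 50.0
```

Run:
```python
from h import *
go((489,-12),273,17.2)
st=robot.read_state()
a=np.radians(17.2); A=np.array([[np.cos(a),np.sin(a)],[-np.sin(a),np.cos(a)]])
for n in('side','top'):
    p,d=snap(n); P=cloud(n,d)*1000
    q=(P[...,:2]-st['tool_pos'][:2]*1000)@A.T   # puller frame
    z=P[...,2]
    m=(abs(q[...,0]+4)<25)&(abs(q[...,1])<40)&(z>40)&(z<85)&(d>0)
    X,Y,Z=q[...,0][m],q[...,1][m],z[m]
    print(n,m.sum(),'x',np.percentile(X,[2,50,98]).round(1),'y',np.percentile(Y,[2,50,98]).round(1),'z',np.percentile(Z,[2,50,98]).round(1))
    k=(Z<66); print(' plate y med',np.median(Y[k]).round(1),'x',np.percentile(X[k],[2,98]).round(1), 'roof z',np.median(Z[Z>68]).round(1))
    h=cv2.cvtColor(p,cv2.COLOR_BGR2HSV); w=(h[...,0]>12)&(h[...,0]<30)&(h[...,1]>110)&(z>40)&(z<66)&(np.hypot(P[...,0]-533,P[...,1]-1.6)<28)
    r=cv2.minAreaRect(q[w].astype(np.float32)); print(' dial in puller',np.round(r[0],1),np.round(r[1],1))
```

```text
t 7.62 pos [489.8 -13.  280.9] yaw 17.19 toolz [ 1.1e-03 -1.0e-04 -1.0e+00] F [-0.4 -0.2 -1.5] open 14.1
tool-frame shift now [-0.4 -1.2  7.9] shift after turn [-0.4 -1.2  7.9] turn [ 0.0004 -0.0011 -0.0001]
side 310 x [-24.1  -8.1  16.1] y [-23.   23.3  32.9] z [49.6 77.3 83.1]
 plate y med 25.3 x [-24.1  16.1] roof z 79.4
 dial in puller [45.9  5.6] [36.  37.7]Traceback (most recent call last):
  File "<stdin>", line 11, in <module>
    return _quantile_unchecked(
        a, q, axis, out, overwrite_input, method, keepdims, weights)
    return _ureduce(a,
                    func=_quantile_ureduce_func,
    ...<5 lines>...
                    overwrite_input=overwrite_input,
                    method=method)
    r = func(a, **kwargs)
    result = _quantile(arr,
                       quantiles=q,
    ...<2 lines>...
                       out=out,
                       weights=wgt)
    slices_having_nans = np.isnan(arr[-1, ...])
                                  ~~~^^^^^^^^^
IndexError: index -1 is out of bounds for axis 0 with size 0
```

Request:
apply_moves(
  series=[
    [[0, -1.8, 2], [0, 0, 0]],
    [[0, 0, 2.5], [0, 0, 0]],
    [[0, 0, 2], [0, 0, 0]],
    [[0, 0, 0], [0, 0, 0]],
    [[0, 0, 0], [0, 0, 0]],
    [[0, 0, 0], [0, 0, 0]],
    [[0, 0, 0], [0, 0, 0]],
  ],
)

```text
t: 8.3
tool_pos: [0.4889, -0.0112, 0.2738]
orientation: [3.106, 0.47, 0.0]
force: [-0.5, -0.2, -2.3]
opening: 0.0135
gripper_force: 50.0
```

Run:
```python
from h import *
for i in range(3):
    go((532.9,2.2),273,17.2); p,d=snap('side')
st=robot.read_state()
a=np.radians(17.2); A=np.array([[np.cos(a),np.sin(a)],[-np.sin(a),np.cos(a)]])
P=cloud('side',d)*1000; q=(P[...,:2]-st['tool_pos'][:2]*1000)@A.T; z=P[...,2]
m=(abs(q[...,0]+4)<22)&(q[...,1]>15)&(q[...,1]<35)&(z>45)&(z<62)
print('plate y',np.median(q[m][:,1]),m.sum())
for nm,c in(('a',(514,62.5)),('b',(551.9,-59.8)),('w',(532.9,2))):
    w=(z>51)&(z<64)&(np.hypot(P[...,0]-c[0],P[...,1]-c[1])<20)
    (cx,cy),r=cv2.minEnclosingCircle(P[w][:,:2].astype(np.float32)); print(nm,round(cx,1),round(cy,1),round(r,1))
cv2.imwrite('pics/low.png',cv2.resize(p[190:310,250:390],None,fx=5,fy=5))
```

```text
t 8.3 pos [488.9 -11.2 273.8] yaw 17.2 toolz [ 0.  0. -1.] F [-0.5 -0.2 -2.3] open 13.5
tool-frame shift now [46.   0.2  0.8] shift after turn [46.   0.2  0.8] turn [ 0. -0. -0.]
t 8.35 pos [489.  -11.2 273.8] yaw 17.2 toolz [ 2.e-04 -0.e+00 -1.e+00] F [ 0.2 -0.7 -2.1] open 13.8
tool-frame shift now [45.9  0.2  0.9] shift after turn [45.9  0.2  0.8] turn [ 0.0001 -0.0002  0.    ]
t 8.4 pos [488.9 -11.2 273.8] yaw 17.2 toolz [ 2.e-04 -0.e+00 -1.e+00] F [-0.4 -0.3 -1.6] open 13.8
tool-frame shift now [46.   0.2  0.9] shift after turn [46.   0.2  0.8] turn [ 0.0001 -0.0002  0.    ]
plate y 26.67830404430036 31
a 514.3 61.7 18.5
b 552.5 -59.8 17.1
w 534.3 3.3 16.9
```

View pics/low.png

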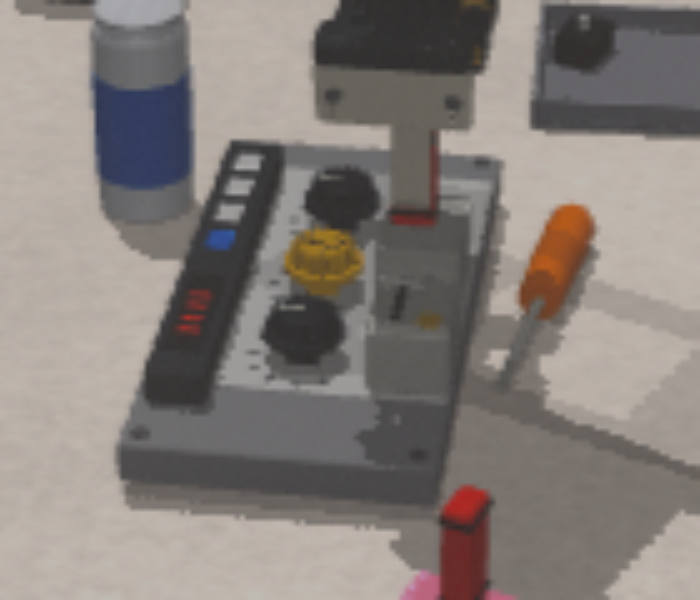

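The puller sits low in front of the worn dial, between the coin drop and dial b, clear of both. I'll slide it in and watch the force.

Request:
apply_moves(
  series=[
    [[4, 0, 0], [0, 0, 0]],
    [[4, 0, 0], [0, 0, 0]],
    [[4, 0, 0], [0, 0, 0]],
    [[4, 0, 0], [0, 0, 0]],
    [[4, 0, 0], [0, 0, 0]],
    [[4, 0, 0], [0, 0, 0]],
    [[4, 0, 0], [0, 0, 0]],
    [[0, 0, 0], [0, 0, 0]],
    [[0, 0, 0], [0, 0, 0]],
  ],
)

```text
t: 9.2
tool_pos: [0.5158, -0.0028, 0.2737]
orientation: [-3.106, -0.47, 0.0]
force: [0.4, 0.3, -2.6]
opening: 0.0139
gripper_force: 50.0
```

```bash
python3 -c "
from h import *
go((533.1,2),273.5,17.2)"
```

```text
t 9.2 pos [515.8  -2.8 273.7] yaw 17.21 toolz [-2.e-04  0.e+00 -1.e+00] F [ 0.4  0.3 -2.6] open 13.9
tool-frame shift now [17.9  0.5  0.2] shift after turn [17.9  0.5  0.2] turn [-0.0001  0.0002  0.0002]
```

Request:
apply_moves(
  series=[
    [[3.5, 0, 0], [0, 0, 0]],
    [[3.5, 0, 0], [0, 0, 0]],
    [[3.5, 0, 0], [0, 0, 0]],
    [[3.5, 0, 0], [0, 0, 0]],
    [[2.5, 0, 0], [0, 0, 0]],
    [[0, 0, 0], [0, 0, 0]],
    [[0, 0, 0], [0, 0, 0]],
    [[0, 0, 0], [0, 0, 0]],
  ],
)

```text
t: 9.87
tool_pos: [0.5313, 0.0019, 0.2736]
orientation: [-3.106, -0.47, 0.001]
force: [-0.0, -0.2, -1.6]
opening: 0.0137
gripper_force: 50.0
```

```bash
python3 -c "
from h import *
go((533.1,2),273.5,17.2)"
```

```text
t 9.87 pos [531.3   1.9 273.6] yaw 17.2 toolz [-3.e-04  0.e+00 -1.e+00] F [-0.  -0.2 -1.6] open 13.7
tool-frame shift now [1.7 0.5 0.1] shift after turn [1.7 0.5 0.1] turn [-0.0001  0.0003  0.0001]
```

Request:
apply_moves(
  series=[
    [[0, 0, -1], [0, 0, 0]],
    [[0, 0, -1], [0, 0, 0]],
    [[0, 0, -1], [0, 0, 0]],
    [[0, 0, -0.6], [0, 0, 0]],
    [[0, 0, -0.6], [0, 0, 0]],
    [[0, 0, -0.6], [0, 0, 0]],
    [[0, 0, -0.6], [0, 0, 0]],
    [[0, 0, -0.6], [0, 0, 0]],
    [[0, 0, -0.6], [0, 0, 0]],
    [[0, 0, -0.6], [0, 0, 0]],
    [[0, 0, -0.6], [0, 0, 0]],
  ],
)

```text
t: 10.78
tool_pos: [0.5309, 0.002, 0.2805]
orientation: [-3.106, -0.47, 0.003]
force: [1.2, 0.5, -13.7]
opening: 0.0137
gripper_force: 50.0
```

Request:
apply_moves(
  series=[
    [[0, 0, -0.6], [0, 0, 0]],
    [[0, 0, -0.6], [0, 0, 0]],
    [[0, 0, -0.6], [0, 0, 0]],
    [[0, 0, -0.6], [0, 0, 0]],
    [[0, 0, -0.6], [0, 0, 0]],
    [[0, 0, -0.6], [0, 0, 0]],
  ],
)

```text
t: 11.28
tool_pos: [0.5318, 0.0019, 0.2862]
orientation: [3.106, 0.47, 0.003]
force: [0.4, 0.1, -1.8]
opening: 0.0137
gripper_force: 50.0
```

```bash
python3 -c "
from h import *
go((531.5,1.5),281,17.2)"
```

```text
t 11.28 pos [531.8   1.9 286.2] yaw 17.2 toolz [ 1.8e-03 -2.0e-04 -1.0e+00] F [ 0.4  0.1 -1.8] open 13.7
tool-frame shift now [-0.5  0.3  5.2] shift after turn [-0.5  0.3  5.2] turn [ 0.0007 -0.0017  0.    ]
```

It popped at about 12 N. I'll keep lifting straight up.

Request:
apply_moves(
  series=[
    [[0, 0, -1], [0, 0, 0]],
    [[0, 0, -2], [0, 0, 0]],
    [[0, 0, -3], [0, 0, 0]],
    [[0, 0, -4], [0, 0, 0]],
    [[0, 0, -5], [0, 0, 0]],
    [[0, 0, -5], [0, 0, 0]],
    [[0, 0, -5], [0, 0, 0]],
    [[0, 0, -5], [0, 0, 0]],
    [[0, 0, -3], [0, 0, 0]],
    [[0, 0, -1], [0, 0, 0]],
    [[0, 0, 0], [0, 0, 0]],
    [[0, 0, 0], [0, 0, 0]],
  ],
)

```text
t: 12.28
tool_pos: [0.5313, 0.0019, 0.319]
orientation: [-3.106, -0.47, 0.0]
force: [1.5, 0.1, -2.5]
opening: 0.0136
gripper_force: 50.0
```

Run:
```python
from h import *
go((466,-342),320,19.6)
p,d=snap('side')
st=robot.read_state()
cv2.imwrite('pics/lift.png',cv2.resize(p[180:300,250:390],None,fx=5,fy=5))
```

```text
t 12.28 pos [531.3   1.9 319. ] yaw 17.2 toolz [-2.e-04 -0.e+00 -1.e+00] F [ 1.5  0.1 -2.5] open 13.6
tool-frame shift now [-164.1  309.2   -1. ] shift after turn [-176.9  302.1   -1. ] turn [-0.0001  0.0002 -0.0419]
```

View pics/lift.png

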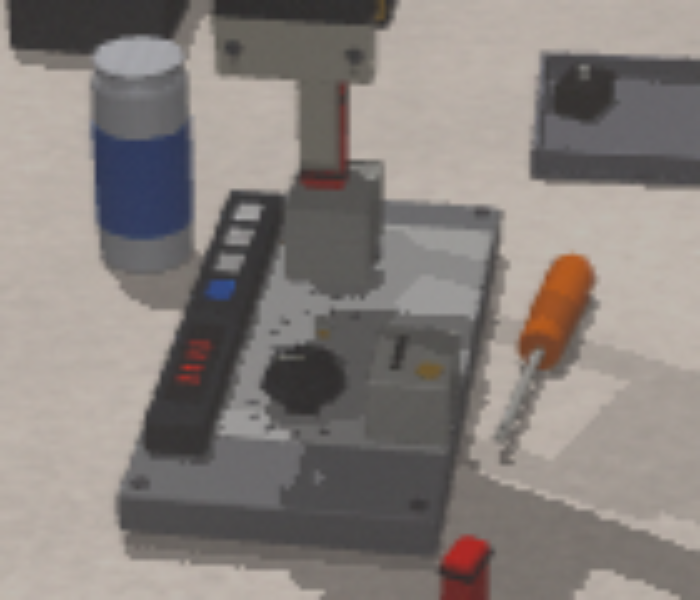

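Lifted: the bare shaft shows at (322,333), the dial is inside the stirrup, and both good dials are in place. Next I carry it gently to the tray.

Request:
apply_moves(
  series=[
    [[-1, 1.8, -1], [0, 0, 0]],
    [[-2.4, 4.4, -2], [0, 0, 0]],
    [[-3.9, 7, -3], [0, 0, 0]],
    [[-5.3, 9.6, -4], [0, 0, 0]],
    [[-6.7, 12.3, -4], [0, 0, 0]],
    [[-8.2, 14.9, -3], [0, 0, 0]],
    [[-9.6, 17.5, -2], [0, 0, 0]],
    [[-9.6, 17.5, -1], [0, 0, 0]],
    [[-9.6, 17.5, 0], [0, 0, 0]],
    [[-9.6, 17.5, 0], [0, 0, 0]],
    [[-9.6, 17.5, 0], [0, 0, 0]],
    [[-9.6, 17.5, 0], [0, 0, 0]],
  ],
)

```text
t: 13.33
tool_pos: [0.4952, -0.1733, 0.3397]
orientation: [3.106, 0.469, 0.001]
force: [0.3, -0.8, -2.8]
opening: 0.0137
gripper_force: 50.0
```

Request:
apply_moves(
  series=[
    [[-9.6, 17.5, 0], [0, 0, 0]],
    [[-9.6, 17.5, 0], [0, 0, 0]],
    [[-9.6, 17.5, 0], [0, 0, 0]],
    [[-9.6, 17.5, 0], [0, 0, 0]],
    [[-9.6, 17.5, 0], [0, 0, 0]],
    [[-8.2, 14.9, 0], [0, 0, 0]],
    [[-7.7, 14, 0], [0, 0, 0]],
    [[-6.7, 12.3, 0], [0, 0, 0]],
    [[-5.3, 9.6, 0], [0, 0, 0]],
    [[-3.9, 7, 0], [0, 0, 0]],
    [[-1.9, 3.5, 0], [0, 0, 0]],
    [[0, 0, 0], [0, 0, 0]],
  ],
)

```text
t: 14.33
tool_pos: [0.4617, -0.3382, 0.3391]
orientation: [-3.106, -0.469, 0.0]
force: [0.1, 0.4, -3.1]
opening: 0.0136
gripper_force: 50.0
```

Request:
apply_moves(
  series=[
    [[0, 0, 0], [0, 0, -0.01]],
    [[0, 0, 2], [0, 0, -0.011]],
    [[0, 0, 5], [0, 0, -0.011]],
    [[0, 0, 8], [0, 0, -0.01]],
    [[0, 0, 8], [0, 0, 0]],
    [[0, 0, 8], [0, 0, 0]],
    [[0, 0, 5], [0, 0, 0]],
    [[0, 0, 2], [0, 0, 0]],
    [[0, 0, 0], [0, 0, 0]],
    [[0, 0, 0], [0, 0, 0]],
  ],
)

```text
t: 15.17
tool_pos: [0.4619, -0.3376, 0.3011]
orientation: [-3.096, -0.535, 0.0]
force: [-1.3, 0.1, -1.3]
opening: 0.0139
gripper_force: 50.0
```

Run:
```python
from h import *
go((461.5,-338.3),251,19.6)
p,d=snap('side')
cv2.imwrite('pics/tray.png',cv2.resize(p[120:230,320:450],None,fx=5,fy=5,interpolation=cv2.INTER_CUBIC))
```

```text
t 15.17 pos [ 461.9 -337.6  301.1] yaw 19.6 toolz [-1.e-04  1.e-04 -1.e+00] F [-1.3  0.1 -1.3] open 13.9
tool-frame shift now [-0.6  0.5 50.1] shift after turn [-0.6  0.5 50.1] turn [-0.0001  0.      0.0001]
```

View pics/tray.png

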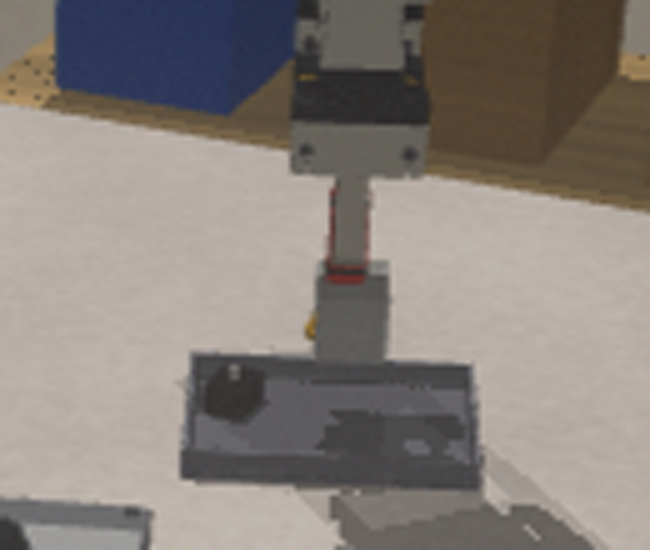

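Request:
apply_moves(
  series=[
    [[0, 0, 3], [0, 0, 0]],
    [[0, 0, 6], [0, 0, 0]],
    [[0, 0, 8], [0, 0, 0]],
    [[0, 0, 8], [0, 0, 0]],
    [[0, 0, 8], [0, 0, 0]],
    [[0, 0, 6], [0, 0, 0]],
    [[0, 0, 3], [0, 0, 0]],
    [[0, 0, 2], [0, 0, 0]],
    [[0, 0, 0], [0, 0, 0]],
    [[0, 0, 0], [0, 0, 0]],
  ],
)

```text
t: 16.05
tool_pos: [0.462, -0.3377, 0.2573]
orientation: [3.096, 0.535, 0.0]
force: [-0.1, -0.6, -2.8]
opening: 0.0138
gripper_force: 50.0
```

Request:
apply_moves(
  series=[
    [[0, 0, 1], [0, 0, 0]],
    [[0, 0, 1], [0, 0, 0]],
    [[0, 0, 1], [0, 0, 0]],
    [[0, 0, 1], [0, 0, 0]],
    [[0, 0, 1], [0, 0, 0]],
    [[0, 0, 1], [0, 0, 0]],
    [[0, 0, 1], [0, 0, 0]],
    [[0, 0, 1], [0, 0, 0]],
    [[0, 0, 1], [0, 0, 0]],
    [[0, 0, 0], [0, 0, 0]],
    [[0, 0, 0], [0, 0, 0]],
    [[0, 0, 0], [0, 0, 0]],
  ],
)

```text
t: 17.05
tool_pos: [0.4619, -0.3376, 0.2482]
orientation: [-3.096, -0.535, -0.0]
force: [-0.4, -0.7, -1.1]
opening: 0.0139
gripper_force: 50.0
```

Run:
```python
from h import *
go((461.5,-338.3),247,19.6)
st=robot.read_state(); o=st['tool_pos'][:2]*1000
a=np.radians(19.6); A=np.array([[np.cos(a),np.sin(a)],[-np.sin(a),np.cos(a)]])
for n in('side','top'):
    p,d=snap(n); P=cloud(n,d)*1000; q=(P[...,:2]-o)@A.T; h=cv2.cvtColor(p,cv2.COLOR_BGR2HSV)
    w=(h[...,0]>10)&(h[...,0]<32)&(h[...,1]>90)&(np.hypot(q[...,0],q[...,1])<50)&(P[...,2]<70)
    print(n,w.sum()); 
    if w.sum(): print(np.c_[q[w],P[w][:,2]].round(1)[::max(1,w.sum()//10)])
```

```text
t 17.05 pos [ 461.9 -337.6  248.2] yaw 19.6 toolz [ 0.  0. -1.] F [-0.4 -0.7 -1.1] open 13.9
tool-frame shift now [-0.6  0.5  1.2] shift after turn [-0.6  0.5  1.2] turn [-0.     -0.0001  0.0001]
side 6
[[21.9 -8.6 18. ]
 [19.  -4.5 20.2]
 [21.8  4.8 21.5]
 [19.   5.8 22.1]
 [21.7  8.7 20.2]
 [18.9 11.9 21.9]]
top 0
```

The dial stands on the floor, with its flange top at about 21 mm as expected. I'll lower another 1 mm and slide the puller out.

Request:
apply_moves(
  series=[
    [[0, 0, 1], [0, 0, 0]],
    [[-2, 0, 0], [0, 0, 0]],
    [[-4, 0, 0], [0, 0, 0]],
    [[-5, 0, 0], [0, 0, 0]],
    [[-5, 0, 0], [0, 0, 0]],
    [[-5, 0, 0], [0, 0, 0]],
    [[-5, 0, 0], [0, 0, 0]],
    [[-5, 0, 0], [0, 0, 0]],
    [[-5, 0, 0], [0, 0, 0]],
    [[-5, 0, 0], [0, 0, 0]],
    [[-4, 0, 0], [0, 0, 0]],
    [[-2, 0, 0], [0, 0, 0]],
  ],
)

```text
t: 18.15
tool_pos: [0.417, -0.3536, 0.2471]
orientation: [-3.096, -0.534, 0.0]
force: [-0.2, 0.7, -1.4]
opening: 0.014
gripper_force: 50.0
```

Request:
apply_moves(
  series=[
    [[0, 0, 0], [0, 0, 0]],
    [[0, 0, 0], [0, 0, 0]],
    [[0, 0, 0], [0, 0, 0]],
    [[0, 0, 0], [0, 0, 0]],
  ],
)

```text
t: 18.48
tool_pos: [0.4178, -0.3533, 0.2471]
orientation: [-3.096, -0.535, -0.0]
force: [0.7, 0.1, -2.4]
opening: 0.0138
gripper_force: 50.0
```

Run:
```python
from h import *
go((461.5,-338.3),247,19.6)
st=robot.read_state(); o=st['tool_pos'][:2]*1000
a=np.radians(19.6); A=np.array([[np.cos(a),np.sin(a)],[-np.sin(a),np.cos(a)]])
for n in('side','top'):
    p,d=snap(n); P=cloud(n,d)*1000; h=cv2.cvtColor(p,cv2.COLOR_BGR2HSV)
    w=(h[...,0]>10)&(h[...,0]<32)&(h[...,1]>90)&(np.hypot(P[...,0]-463,P[...,1]+338)<60)&(P[...,2]<70)
    print(n,w.sum())
    if w.sum():
        q=P[w]; r=cv2.minAreaRect(q[:,:2].astype(np.float32)); print(r,'z',np.percentile(q[:,2],[2,50,98]).round(1),'puller frame',A@(np.array(r[0])-o),'tray',A@(np.array(r[0])-[466,-342]))
```

```text
t 18.48 pos [ 417.8 -353.3  247.1] yaw 19.62 toolz [ 1.e-04  0.e+00 -1.e+00] F [ 0.7  0.1 -2.4] open 13.8
tool-frame shift now [46.2  0.6  0.1] shift after turn [46.2  0.6  0.1] turn [-0.     -0.0001  0.0004]
side 114
((471.26715087890625, -354.03363037109375), (37.93218994140625, 79.97019958496094), 20.753604888916016) z [ 7.2 22.5 33.1] puller frame [ 50.08153312 -18.64934061] tray [  0.92525854 -13.10324521]
top 280
((475.2601623535156, -350.882568359375), (44.25132369995117, 75.29106140136719), 51.487186431884766) z [ 4.  27.  34.2] puller frame [ 54.90020804 -17.02032113] tray [  5.74393346 -11.47422572]
```

The dial is standing and the puller is about 12 mm clear of it. I'll lift and return to the mat.

Request:
apply_moves(
  series=[
    [[0, 0, -4], [0, 0, 0]],
    [[0, 0, -8], [0, 0, 0]],
    [[0, 0, -15], [0, 0, 0]],
    [[0, 0, -20], [0, 0, 0]],
    [[0, 0, -25], [0, 0, 0]],
    [[0, 0, -20], [0, 0, 0]],
    [[0, 0, -8], [0, 0, 0]],
    [[0, 0, 0], [0, 0, -0.0515]],
    [[0, 0, 0], [0, 0, -0.0515]],
    [[0, 0, 0], [0, 0, 0]],
  ],
)

```text
t: 19.42
tool_pos: [0.4176, -0.3533, 0.3473]
orientation: [3.063, 0.697, 0.0]
force: [-0.8, -0.1, -2.4]
opening: 0.0136
gripper_force: 50.0
```

Run:
```python
from h import *
go((449.5,371.6),343,25.5)
p,d=snap('top')
cv2.imwrite('pics/dial.png',cv2.convertScaleAbs(cv2.resize(p[200:320,450:580],None,fx=5,fy=5,interpolation=cv2.INTER_CUBIC),alpha=1.5))
P=cloud('top',d)*1000
m=(P[...,2]>26)&(P[...,2]<38)&(np.hypot(P[...,0]-463,P[...,1]+338)<30)
q=P[m]; print(cv2.minEnclosingCircle(q[:,:2].astype(np.float32)),m.sum(),np.percentile(q[:,2],[5,50,95]),q[:,2].std())
```

```text
t 19.42 pos [ 417.6 -353.3  347.3] yaw 25.65 toolz [ 2.e-04 -2.e-04 -1.e+00] F [-0.8 -0.1 -2.4] open 13.6
tool-frame shift now [ 342.5 -639.7    4.2] shift after turn [ 340.9 -640.6    4.3] turn [ 0.0002 -0.0001  0.0026]
((460.36407470703125, -337.2488708496094), 17.5711727142334) 159 [27.40949426 30.89483507 34.81319362] 2.210788085280557
```

View pics/dial.png

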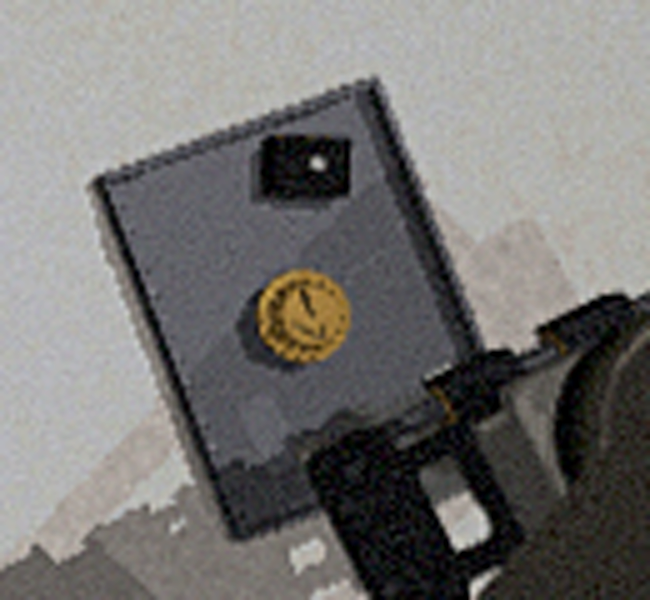

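The dial stands upright mid-tray at (303,315), and the switch is untouched. I'll return the puller.

Request:
apply_moves(
  series=[
    [[9, -16, 0], [0, 0, 0]],
    [[17, -32, 0], [0, 0, 0]],
    [[17, -32, 0], [0, 0, 0]],
    [[17, -32, 0], [0, 0, 0]],
    [[17, -32, 0], [0, 0, 0]],
    [[17, -32, 0], [0, 0, 0]],
    [[17, -32, 0], [0, 0, 0]],
    [[17, -32, 0], [0, 0, 0]],
    [[17, -32, 0], [0, 0, 0]],
    [[17, -32, 0], [0, 0, 0]],
    [[17, -32, 0], [0, 0, 0]],
    [[17, -32, 0], [0, 0, 0]],
  ],
)

```text
t: 20.47
tool_pos: [0.4356, 0.0649, 0.347]
orientation: [3.065, 0.69, 0.0]
force: [0.6, -0.1, -2.5]
opening: 0.014
gripper_force: 50.0
```

Request:
apply_moves(
  series=[
    [[17, -32, 0], [0, 0, 0]],
    [[17, -32, 0], [0, 0, 0]],
    [[17, -32, 0], [0, 0, 0]],
    [[17, -32, 0], [0, 0, 0]],
    [[17, -32, 0], [0, 0, 0]],
    [[17, -32, 0], [0, 0, 0]],
    [[17, -32, 0], [0, 0, 0]],
    [[17, -32, 0], [0, 0, 0]],
    [[8, -16, 0], [0, 0, 0]],
    [[0, 0, 0], [0, 0, 0]],
    [[0, 0, 0], [0, 0, 0]],
    [[0, 0, 0], [0, 0, 0]],
  ],
)

```text
t: 21.47
tool_pos: [0.4488, 0.3701, 0.3465]
orientation: [3.063, 0.692, -0.002]
force: [0.3, -0.8, -2.2]
opening: 0.014
gripper_force: 50.0
```

```bash
python3 -c "
from h import *
go((449.5,371.6),243,25.5)"
```

```text
t 21.47 pos [448.8 370.1 346.5] yaw 25.46 toolz [-0.001  -0.0011 -1.    ] F [ 0.3 -0.8 -2.2] open 14.0
tool-frame shift now [  1.5  -1.1 103.5] shift after turn [  1.3  -1.1 103.5] turn [ 0.0006  0.0014 -0.0007]
```

Request:
apply_moves(
  series=[
    [[0.5, -0.5, 10], [0, 0, 0]],
    [[0.5, -0.5, 18], [0, 0, 0]],
    [[0.3, 0, 20], [0, 0, 0]],
    [[0, 0, 20], [0, 0, 0]],
    [[0, 0, 15], [0, 0, 0]],
    [[0, 0, 10], [0, 0, 0]],
    [[0, 0, 5], [0, 0, 0]],
    [[0, 0, 0], [0, 0, 0]],
    [[0, 0, 0], [0, 0, 0]],
    [[0, 0, 0], [0, 0, 0]],
  ],
)

```text
t: 22.3
tool_pos: [0.4502, 0.3723, 0.2505]
orientation: [-3.063, -0.693, -0.003]
force: [0.2, 0.5, -2.2]
opening: 0.0136
gripper_force: 50.0
```

```bash
python3 -c "
from h import *
go((449.5,371.6),243,25.5)"
```

```text
t 22.3 pos [450.2 372.3 250.5] yaw 25.49 toolz [ 0.0017  0.0012 -1.    ] F [ 0.2  0.5 -2.2] open 13.6
tool-frame shift now [-0.9  0.3  7.5] shift after turn [-0.9  0.3  7.5] turn [-0.0003 -0.0021 -0.0002]
```

Request:
apply_moves(
  series=[
    [[0, 0, 2], [0, 0, 0]],
    [[0, 0, 2], [0, 0, 0]],
    [[0, 0, 1], [0, 0, 0]],
    [[0, 0, 1], [0, 0, 0]],
    [[0, 0, 0.8], [0, 0, 0]],
    [[0, 0, 0.7], [0, 0, 0]],
    [[0, 0, 0], [0, 0, 0]],
    [[0, 0, 0], [0, 0, 0]],
    [[0, 0, 0], [0, 0, 0]],
    [[0, 0, 0], [0, 0, 0]],
  ],
)

```text
t: 23.13
tool_pos: [0.4497, 0.3723, 0.2428]
orientation: [-3.064, -0.694, -0.001]
force: [-2.4, -3.0, 7.3]
opening: 0.0137
gripper_force: 50.0
```

```bash
python3 -c "
from h import *
go((449.5,371.6),243,25.5)"
```

```text
t 23.13 pos [449.7 372.3 242.8] yaw 25.52 toolz [ 3.e-04  2.e-04 -1.e+00] F [-2.4 -3.   7.3] open 13.7
tool-frame shift now [-0.5  0.5 -0.2] shift after turn [-0.5  0.5 -0.2] turn [-0.     -0.0004  0.0003]
```

Request:
apply_moves(
  series=[
    [[0, 0, -0.3], [0, 0, 0]],
    [[0, 0, 0], [0, 0, 0]],
    [[0, 0, 0], [0, 0, 0]],
    [[0, 0, 0], [0, 0, 0]],
    [[0, 0, 0], [0, 0, 0]],
    [[0, 0, 0], [0, 0, 0]],
    [[0, 0, 0], [0, 0, 0]],
    [[0, 0, 0], [0, 0, 0]],
  ],
  claw=0.7,
)

```text
t: 23.8
tool_pos: [0.4496, 0.3721, 0.2419]
orientation: [3.064, 0.694, -0.0]
force: [-0.8, -0.6, 0.0]
opening: 0.0622
gripper_force: 0.0
```

Request:
apply_moves(
  series=[
    [[0, 0, -5], [0, 0, 0]],
    [[0, 0, -10], [0, 0, 0]],
    [[0, 0, -20], [0, 0, 0]],
    [[0, 0, -30], [0, 0, 0]],
    [[0, 0, -30], [0, 0, 0]],
    [[0, 0, -20], [0, 0, 0]],
    [[0, 0, -5], [0, 0, 0]],
    [[0, 0, 0], [0, 0, 0]],
    [[0, 0, 0], [0, 0, 0]],
  ],
)

```text
t: 24.55
tool_pos: [0.4495, 0.3721, 0.3618]
orientation: [-3.064, -0.694, -0.0]
force: [0.3, -0.2, -0.3]
opening: 0.0654
gripper_force: 0.0
```

Run:
```python
from h import *
go((449.5,371.6),343,25.5)
p,d=snap('side'); cv2.imwrite('pics/end.png',cv2.resize(p[170:400,150:430],None,fx=2.5,fy=2.5))
```

```text
t 24.55 pos [449.5 372.1 361.8] yaw 25.51 toolz [ 1.e-04  1.e-04 -1.e+00] F [ 0.3 -0.2 -0.3] open 65.4
tool-frame shift now [-0.2  0.4 18.8] shift after turn [-0.2  0.4 18.8] turn [-0.0001 -0.0001  0.0002]
```

View pics/end.png

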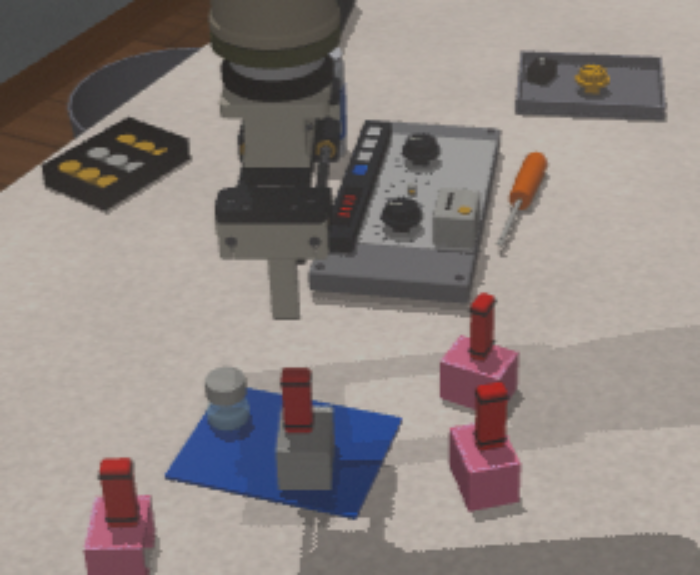

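The puller stands on the mat at (303,430), and the dial stands in the tray at (593,78). Both good dials are on and the other things look undisturbed, so I'm handing in.

```bash
python3 -c "
from h import *
print(robot.close_job())"
```

```text
the job is handed in; nothing more can be done
None
```

I pulled the worn dial and stood it upright in the parts tray, and put the puller back upright on its mat. Both good dials are on and nothing else looks moved in the last picture; I handed the job in after about 25 s of the 69 s, but no verdict came back.

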